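# Put the brass lens cell away in the dust box

### The job

Swing the blue flap of the clear dust box all the way down by its red bar, so that it lies level as a loading shelf. Pluck the brass lens cell out of the green pocket tray, set it upright on the open flap and let go, then slide it along the flap, without lifting it, into the box until the whole cell is a good centimetre past the hinge line. Swing the flap fully shut again; the brass cell must never tip over, and the dark cells and the spray can are left where they are.

Things in the scene. Friction and masses are not known exactly. Their poses are not given: they have to be found in the camera images.
- dustbox: Fixed box 200 mm deep, 180 wide, 126 high: white base 60 mm high, its top the inner floor; clear sides, back and roof. The front is open and slopes back, covered only by the flap; the roof begins 55 mm behind the hinge line, so with the flap down the first 55 mm are open from above. Origin: on the bench below the middle of the hinge line; x level into the box, y left along the hinge, z up
- sill (a point): Middle of the flap's hinge line at the front edge of the inner floor, 60 mm above the bench; axes as the dust box. The floor runs from x = 0 to 196 mm at z = 0; inside it is 62 mm high under the roof and 164 mm wide at the front. The open flap's upper face continues the floor, flush, from x = 0 to -86 mm
- flap (a joint): Angle of the blue flap (rad): 0 = shut, leaning back 0.695 rad from vertical (away from the robot); grows as it swings towards the robot and down; 2.265 = stop, level with the floor. Stiff friction hinge: stays where left, wants 1 to 3 N at the bar. Flap 86 mm long from the hinge, 160 wide, 5 thick
- flap_bar (a point): Middle of the red round bar, the flap's handle: 10 mm thick, 110 long, parallel to the hinge, 131 mm from it, on two red arms 50 mm either side of the middle; 40 mm free gap between bar and flap edge. Flap shut: 82 mm behind and 102 above the hinge line (36 over the roof); down: 131 mm in front of it, 57 mm above the bench, nothing below. Do not use its axes
- tray: green pocket tray fixed to the bench, 100 mm (its x) by 150 mm (its y), 12 mm thick, with six square pockets of 25 mm, 6 mm deep, at x = -25 and 25 mm, y = -50, 0 and 50 mm. Origin: centre of its underside, z up
- brass_cell: the brass lens cell to be moved: upright cylinder 22 mm across and 16 mm high, 20 to 40 g, brass with a small blue glass on top; stands in one of the pockets, its upper 10 mm above the tray. Origin: centre of its underside, z up
- dark_cell_a: dark lens cell, the same 22 mm by 16 mm upright cylinder as the brass one but black with a small grey glass; stands in a pocket of the tray and must stay there. Origin: centre of its underside, z up
- dark_cell_b: dark lens cell, the same 22 mm by 16 mm upright cylinder as the brass one but black with a small grey glass; stands in a pocket of the tray and must stay there. Origin: centre of its underside, z up
- dark_cell_c: dark lens cell, the same 22 mm by 16 mm upright cylinder as the brass one but black with a small grey glass; stands in a pocket of the tray and must stay there. Origin: centre of its underside, z up
- spray: yellow spray can with a red cap standing loose on the bench, 52 mm across, 150 mm high; bystander. Origin: centre of its underside
Not all that is in view belongs to the job. Of the things that look like the brass_cell, the smaller one is meant.

How it is judged:
On the way, in this order (a step that is already met when the one before it is completed fails the run):
1. the flap is swung down level, with the cell still in the tray (value of joint flap above 2.18 rad and distance of brass_cell from where it was at the start of the episode below 0.012 m), for 0.1 s.
2. the brass cell stands on the open flap, let go (x of brass_cell in the frame of sill between -0.086 and -0.005 m and y of brass_cell in the frame of sill between -0.08 and 0.08 m and z of brass_cell in the frame of sill between -0.006 and 0.006 m and angle between brass_cell's own z axis and vertical below 0.15 rad and contact force between the fingers and brass_cell below 0.02 N), for 0.2 s.
3. the brass cell has been slid into the box, its middle more than 20 mm past the hinge line (x of brass_cell in the frame of sill between 0.02 and 0.185 m and y of brass_cell in the frame of sill between -0.076 and 0.076 m and z of brass_cell in the frame of sill between -0.004 and 0.006 m), for 0.1 s.
At the end, for the whole second after the job is handed in: The brass cell stands upright (within 0.15 rad) and at rest on the dust box's floor, its middle 20 to 185 mm past the hinge line and within 76 mm of the middle sideways; the flap is shut (under 0.06 rad) and still; the dark cells are within 12 mm, the spray can within 30 mm of where they were (all of step 3 and angle between brass_cell's own z axis and vertical below 0.15 rad and value of joint flap below 0.06 rad and linear speed of brass_cell below 0.01 m/s and velocity of joint flap below 0.05 rad/s and distance of each of dark_cell_a, dark_cell_b, dark_cell_c from where it was at the start of the episode below 0.012 m and distance of spray from where it was at the start of the episode below 0.03 m); the robot touches nothing.
It fails at once if the brass cell is tipped over (angle between brass_cell's own z axis and vertical above 0.7 rad).
It fails at once if the brass cell is carried into the box instead of slid (raised over 12 mm above the floor inside, under roof height) (x of brass_cell in the frame of sill between 0.005 and 0.19 m and y of brass_cell in the frame of sill between -0.085 and 0.085 m and z of brass_cell in the frame of sill between 0.012 and 0.06 m).
It fails at once if a dark cell is disturbed (moved over 15 mm) (distance of any of dark_cell_a, dark_cell_b, dark_cell_c from where it was at the start of the episode above 0.015 m).
It fails at once if the spray can is knocked about (moved over 40 mm) (distance of spray from where it was at the start of the episode above 0.04 m).
It also fails if it takes over 72 s, if anything falls off the work surface, if the arm or the gripper's body presses on something with over 40 N, if the wrist force passes 120 N, or if a joint passes its speed limit or range.

### The arm

A 6-joint arm with a two-finger parallel gripper is mounted at the origin on the work surface. World frame = base frame: x ahead of the robot, y to its left, z up, the work surface at z = 0. Lengths are in m, angles in rad, forces in N, time in s.
With the tool pointing down it reaches from about 0.3 to 0.825 m from the base axis. Payload 5.4 kg.
Tool frame: the origin (TCP) lies at the very end of the fingers, on their centre line; the grasp point (between the pads) lies 19 mm behind it; z points along the fingers, y is the line along which they close (so a half turn about z gives the same grasp; the last joint's range is limited). The gripper opens to 92 mm and grips with 3 to 60 N. Pads are 20 mm wide; open, the fingers measure 128 mm over their backs; the gripper's body (75 mm by 189 mm) begins 69 mm behind the grasp point.
Start: joints at [1.06, 0.158, 1.597, -0, 1.386, -0.21], TCP at [0.17, 0.549, 0.215] pointing down, gripper open.
Joint ranges: [-2.91, 2.91], [-0.94, 2.29], [0.18, 2.7], [-1.29, 4.43], [0.17, 2.64], [-3, 3]. Speed limits (rad/s): [2.57, 2.57, 3.14, 3.14, 3.14, 3.14].

### API

Orientations are given as a rotation vector (axis times angle).
In Python, from workcell import bot gives the robot as it stands. Calls block until the motion is done:
- bot.goto(position, orientation): joint-space move of the TCP to a pose.
- bot.line_to(position, rot=None, max_speed=0.15): straight line of the TCP; rot=None keeps the orientation; max_speed is the mean speed in m/s.
- bot.set_joints(angles): joint-space move.
- bot.set_gripper(opening, newtons=None): opening from 0.0 (shut) to 1.0 (fully open); newtons is the grip in N (None keeps the last); returns when the fingers have stopped.
- bot.hold(seconds).
- bot.inverse_kinematics(position, orientation): joint angles nearest the present ones, or None.
- bot.read_camera(name): name is "scene" or "side" or "wrist"; returns a dict with "pixels" (384x512x3 uint8, blue, green, red), "fx", "fy", "cx", "cy" (pixels), "R" (3x3) and "t" (3): a world point X has camera coordinates R X + t. Camera axes: x right, y down, z forward; pixel columns grow to the right and rows downward; lengths in m; the calibration is good to about 2 mm. A picture is of the moment at which its call begins. There is no depth.
A pose or a line that the arm cannot do raises bot.MotionError and nothing moves.
- bot.job_done(): hands the job in; it is judged then, once.
Readings, each from a call of its own:
- bot.current_clock(): time.
- bot.current_joints(): joint angles.
- bot.current_joint_vel(): joint speeds.
- bot.current_effort(): joint torques, N m.
- bot.current_ee_pos(): TCP position.
- bot.current_tool_rot(): TCP orientation.
- bot.current_contact_force(): force on the tool from outside, world axes, zero at the start.
- bot.current_ft_torque(): the same for the moment, N m.
- bot.current_opening(): opening from 0.0 (shut) to 1.0 (fully open).
- bot.current_grip_force(): force on a finger pad.
Only numpy, scipy, OpenCV 4.12 (cv2) and the standard library are available. Lean on these libraries where they do the work, as an engineer would, in place of code of your own. Each camera call takes 0.05 s, during which the arm holds its last target. There are 200 camera calls.

## Working session

There is one attempt and no reset: what is moved stays moved. The work goes in short steps, each a Python script; the robot and the scene stay as the last script left them, time stands still between calls to the robot, and variables do not carry over. Pictures are saved under pics/ and viewed, at most 10 in all, crops included, and the job is handed in when it is done.

```bash
mkdir -p pics; ls
python3 - <<'E'
from workcell import bot
import cv2,numpy as np
for n in ("scene","side"):
    c=bot.read_camera(n); cv2.imwrite(f"pics/{n}0.png",c["pixels"]); np.savez(f"pics/{n}0.npz",**c)
    print(n,c["fx"],c["cx"],c["cy"],(-c["R"].T@c["t"]).round(3), c["R"].round(3).tolist())
print(bot.current_tool_rot(),bot.current_clock())
E
```

```text
pics
scene 434.2656087651851 263.5711870120774 189.33829272659491 [0.893 0.518 0.967] [[-0.79, 0.613, -0.008], [0.521, 0.663, -0.538], [-0.324, -0.429, -0.843]]
side 408.63230269894234 250.27149147334788 187.1764057881139 [0.446 0.73  0.565] [[-0.975, -0.221, 0.024], [-0.141, 0.528, -0.837], [0.172, -0.82, -0.546]]
[-4.70575657e-01 -3.10554143e+00  2.43506024e-03] 0.1
```

View pics/scene0.png

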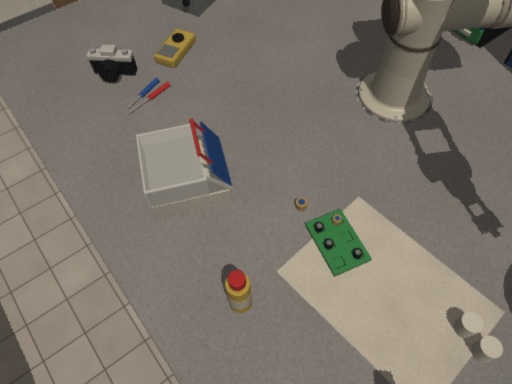

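View pics/side0.png

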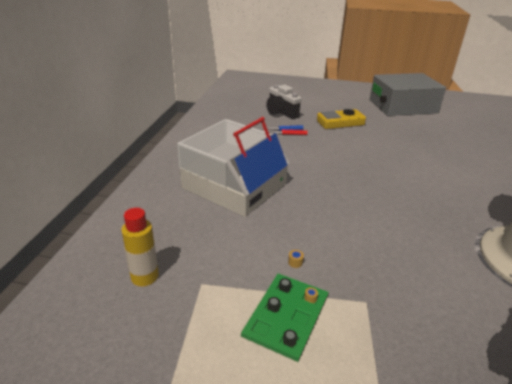

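The scene shows two brass candidates: a loose one on the bench at scene (301,204), and one in the tray at scene (338,219), side (312,295). The tray one fits, since it stands in a pocket. I'll confirm it by size in a crop and measure everything else.

```bash
cat > h.py <<'E'
import cv2,numpy as np
def ray(c,u,v):
    d=c["R"].T@np.array([(u-c["cx"])/c["fx"],(v-c["cy"])/c["fy"],1]); return -c["R"].T@c["t"],d/np.linalg.norm(d)
def plane(c,u,v,z):
    o,d=ray(c,u,v); return o+d*(z-o[2])/d[2]
def tri(c1,p1,c2,p2):
    A=np.zeros((3,3));b=np.zeros(3);L=[ray(c1,*p1),ray(c2,*p2)]
    for o,d in L:
        P=np.eye(3)-np.outer(d,d);A+=P;b+=P@o
    X=np.linalg.solve(A,b); return X,max(np.linalg.norm((np.eye(3)-np.outer(d,d))@(X-o)) for o,d in L)
def mask(im,lo,hi): return cv2.inRange(cv2.cvtColor(im,cv2.COLOR_BGR2HSV),lo,hi)
E
python3 - <<'E'
from h import *
crops=[]
for n,b1,b2 in (("scene",(120,100,250,220),(285,185,385,285)),("side",(170,105,300,220),(235,245,335,360))):
    c=dict(np.load(f"pics/{n}0.npz"));im=c["pixels"]
    for nm,lo,hi,z in (("green",(45,90,40),(85,255,255),.012),("blue",(105,120,60),(130,255,255),None),("brass",(8,110,90),(24,255,255),.022),("red",(0,140,90),(6,255,255),None),("red2",(172,140,90),(180,255,255),None),("yellow",(20,130,100),(32,255,255),.0)):
        m=mask(im,lo,hi)
        for k in cv2.findContours(m,0,2)[0]:
            if cv2.contourArea(k)<25: continue
            q=cv2.approxPolyDP(k,3,True)[:,0]; (x,y),_,_=cv2.minAreaRect(k)
            print(n,nm,cv2.contourArea(k),(round(x,1),round(y,1)),q.tolist() if len(q)<9 else cv2.boundingRect(k), plane(c,x,y,z).round(4) if z is not None else "")
            if nm=="green" and cv2.contourArea(k)>500:
                bx=cv2.boxPoints(cv2.minAreaRect(k)); 
                q=cv2.approxPolyDP(cv2.convexHull(k),4,True)[:,0]
                print([plane(c,*p,.012)[:2].round(4).tolist() for p in q])
    for b in (b1,b2): crops.append(cv2.resize(im[b[1]:b[3],b[0]:b[2]],(400,300),interpolation=cv2.INTER_CUBIC) )
cv2.imwrite("pics/crop1.png",np.vstack([np.hstack(crops[:2]),np.hstack(crops[2:])]))
E
```

```text
scene green 2235.5 (337.8, 241.1) [[340, 209], [306, 223], [334, 274], [370, 259]] [0.4758 0.2605 0.012 ]
[[0.4099, 0.1982], [0.4479, 0.3415], [0.5403, 0.3167], [0.5038, 0.1755]]
scene green 161.0 (469.0, 31.5) [[484, 30], [469, 29], [472, 33], [468, 37], [455, 31], [476, 43]] [-0.4075 -0.0389  0.012 ]
scene blue 663.0 (214.3, 152.7) (200, 122, 31, 62) 
scene blue 84.5 (149.3, 86.8) [[156, 78], [142, 95], [158, 81]] 
scene brass 37.0 (241.7, 308.5) [[251, 303], [241, 310], [231, 307], [243, 312]] [0.758 0.253 0.022]
scene brass 297.5 (238.2, 288.5) (225, 274, 26, 28) [0.7374 0.2114 0.022 ]
scene brass 100.5 (301.0, 203.5) [[300, 197], [296, 204], [302, 210], [306, 200]] [0.4814 0.1292 0.022 ]
scene brass 673.0 (174.7, 47.3) (154, 29, 41, 38) [ 0.4203 -0.5778  0.022 ]
scene red 255.5 (236.8, 279.6) [[234, 270], [228, 281], [238, 290], [244, 285], [244, 275]] 
scene red 123.5 (198.9, 140.5) [[190, 119], [197, 153], [208, 162], [200, 153], [195, 126], [201, 129]] 
scene red 92.0 (158.7, 90.4) [[169, 84], [150, 94], [150, 99]] 
scene yellow 222.0 (237.8, 288.9) [[246, 276], [246, 286], [
[... 1270 characters left out ...]
.0) [[127, 210], [124, 217], [128, 229], [141, 229], [145, 223], [143, 210]] 
side red 61.0 (294.0, 132.5) [[282, 132], [306, 133]] 
side red 107.0 (251.8, 134.1) [[262, 117], [234, 133], [241, 151], [237, 134], [261, 121], [268, 135]] 
side yellow 30.0 (310.4, 295.7) [[306, 289], [305, 298], [313, 302], [317, 292], [315, 299], [310, 300]] [0.44   0.2043 0.    ]
side yellow 194.0 (141.8, 279.2) [[153, 281], [152, 272], [143, 276], [130, 274], [137, 285]] [0.7509 0.2405 0.    ]
side yellow 537.0 (137.4, 238.3) [[148, 222], [138, 233], [130, 233], [122, 226], [127, 251], [140, 253], [149, 249]] [0.8108 0.135  0.    ]
side yellow 517.0 (341.1, 118.4) (317, 110, 49, 19) [ 0.417  -0.6237  0.    ]
```

View pics/crop1.png

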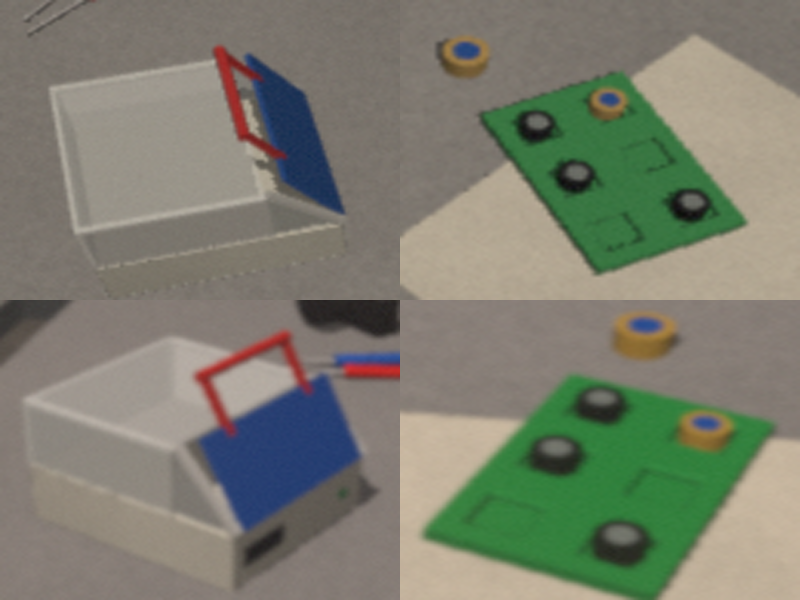

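The crop shows the tray cell (scene 338,219; side 311,295) is clearly smaller than the loose one (scene 301,204; side 296,259). It stands in a pocket, with dark neighbours at scene (319,227), (329,244) and (357,253), so this is the brass cell. Next I'll triangulate the bar and flap.

Run:
```python
from h import *
s=dict(np.load("pics/scene0.npz"));d=dict(np.load("pics/side0.npz"))
for n,a,b in (("barfar",(191.5,120.5),(263.3,119.3)),("barnear",(198.5,154),(235.3,134)),("hingeN",(230,185),(249,191)),("hingeF",(219,138),(286,165)),("topN",(208,178),(236.5,158)),("topF",(201,123),(275,135.5))):
    X,e=tri(s,a,d,b); print(n,X.round(4),round(e,4),plane(s,*a,.06).round(4) if n[0]=='h' else '',plane(d,*b,.06).round(4) if n[0]=='h' else '')
# brass cell: coarse local blob
for c,b in((s,(328,209,350,232)),(d,(298,283,324,308))):
    im=c["pixels"][b[1]:b[3],b[0]:b[2]].astype(int)
    g=cv2.inRange(cv2.cvtColor(im.astype(np.uint8),cv2.COLOR_BGR2HSV),(45,90,40),(85,255,255))
    gl=mask(im.astype(np.uint8),(105,90,50),(135,255,255)); m=cv2.moments(gl)
    u,v=m["m10"]/m["m00"]+b[0],m["m01"]/m["m00"]+b[1]; print(u,v,m["m00"]/255,plane(c,u,v,.022).round(4))
```

```text
barfar [ 0.6044 -0.1479  0.1749] 0.0002  
barnear [ 0.6472 -0.0516  0.1762] 0.0  
hingeN [ 0.6035 -0.0026  0.0657] 0.0008 [ 0.6024 -0.0053  0.06  ] [ 0.6049 -0.012   0.06  ]
hingeF [ 0.5408 -0.1423  0.0645] 0.0009 [ 0.5382 -0.1463  0.06  ] [ 0.5422 -0.149   0.06  ]
topN [ 0.6447 -0.0221  0.1266] 0.0095  
topF [ 0.5753 -0.1616  0.1313] 0.0011  
336.6666666666667 217.5 12.0 [0.4381 0.2143 0.022 ]
311.0625 291.6875 16.0 [0.44   0.2152 0.022 ]
```

```bash
cat >> h.py <<'E'
from scipy.spatial.transform import Rotation as Ro
def down(a):
    "tool pointing down, closing axis at world angle a"
    y=np.array([np.cos(a),np.sin(a),0]);z=np.array([0,0,-1.]);return Ro.from_matrix(np.c_[np.cross(y,z),y,z]).as_rotvec()
def best(bot,p,a):
    o=[(abs(q[5]),i) for i in (0,1) if (q:=bot.inverse_kinematics(p,down(a+np.pi*i))) is not None]
    return down(a+np.pi*min(o)[1])
E
python3 - <<'E'
from h import *
from workcell import bot
s=dict(np.load("pics/scene0.npz"));d=dict(np.load("pics/side0.npz"))
for c,L in((s,((191.5,120.5),(198.5,154))),(d,((263.3,119.3),(235.3,134)))): print([plane(c,*p,.162).round(4) for p in L])
for n,p,a in(("bar",[.645,-.111,.33],-.42),("tray",[.439,.2165,.15],-.24+np.pi/2),("flap",[.53,-.06,.1],-.42+np.pi/2),("barD",[.452,-.0245,.04],-.42)):
    for i in(0,1): print(n,i,bot.inverse_kinematics(p,down(a+np.pi*i)))
p=[.645,-.111,.32]; bot.goto(p,best(bot,p,-.42))
c=bot.read_camera("wrist");cv2.imwrite("pics/w1.png",c["pixels"]);np.savez("pics/w1.npz",**c)
print((-c["R"].T@c["t"]).round(3),c["R"].round(2).tolist(),bot.current_clock(),bot.current_joints())
E
```

```text
[array([ 0.5998, -0.1587,  0.162 ]), array([ 0.6428, -0.0618,  0.162 ])]
[array([ 0.6096, -0.1773,  0.162 ]), array([ 0.6546, -0.0801,  0.162 ])]
bar 0 [-3.54662682e-01  3.22498909e-01  1.17914583e+00 -4.44089210e-16
  1.63994792e+00  6.53373181e-02]
bar 1 None
tray 0 [ 2.10694999e-01 -4.67982988e-03  1.90183367e+00 -4.44089210e-16
  1.24443881e+00 -1.12010133e+00]
tray 1 [ 2.10694999e-01 -4.67982988e-03  1.90183367e+00 -8.88178420e-16
  1.24443881e+00  2.02149133e+00]
flap 0 [-3.39455690e-01  1.71087412e-01  1.82137476e+00 -4.44089210e-16
  1.14913048e+00 -1.49025202e+00]
flap 1 [-0.33945569  0.17108741  1.82137476  0.          1.14913048  1.65134064]
barD 0 [-3.22226566e-01  6.65150299e-02  2.07545691e+00 -4.44089210e-16
  9.99620710e-01  9.77734338e-02]
barD 1 None
[ 0.672 -0.05   0.49 ] [[0.91, -0.41, -0.0], [-0.4, -0.89, 0.24], [-0.1, -0.22, -0.97]] 3.0333 [-3.53401275e-01  3.23228950e-01  1.19755301e+00  1.54226109e-04
  1.62099499e+00  6.53427135e-02]
```

View pics/w1.png

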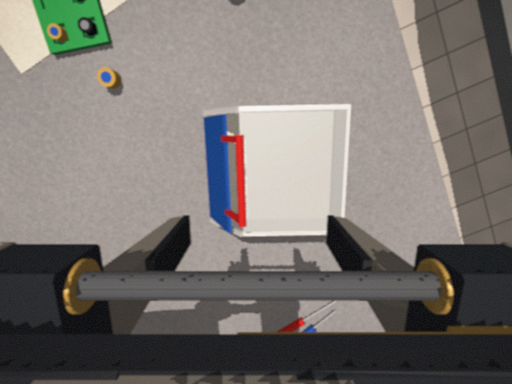

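The wrist view shows the red bar as a near-vertical line at u≈240, v 137–226, the blue flap at u 205–232, and the roof back edge at u≈348. I'll measure these precisely.

Run:
```python
from h import *
from workcell import bot
c=dict(np.load("pics/w1.npz"));im=c["pixels"]
r=mask(im,(0,140,90),(8,255,255))|mask(im,(172,140,90),(180,255,255)); r[:,:236]=0;r[:,250:]=0;r[240:]=0
v,u=np.nonzero(r); print(u.min(),u.max(),v.min(),v.max())
rows=[(y,u[v==y].mean()) for y in range(v.min()+9,v.max()-12)]
k=np.polyfit(*zip(*rows),1); print(k)
A,B=[plane(c,np.polyval(k,y),y,.162) for y in(v.min(),v.max()+1)]
print("bar",A.round(4),B.round(4),((A+B)/2).round(4),np.linalg.norm(A-B),np.arctan2(*(A-B)[:2]))
b=mask(im,(100,120,40),(130,255,255)); b[240:]=0;b[:90]=0;b[:,:190]=0;b[:,260:]=0
k=max(cv2.findContours(b,0,1)[0],key=cv2.contourArea);q=cv2.approxPolyDP(k,2.5,True)[:,0]
for p in q: print(p,plane(c,*p,.06).round(4),plane(c,*p,.126).round(4))
# triangulate the bar ends: wrist against scene and side
s=dict(np.load("pics/scene0.npz"));d=dict(np.load("pics/side0.npz"))
for p,a,e in((( 240,v.min()),(198.5,154),(235.3,134)),((241,v.max()),(191.5,120.5),(263.3,119.3))): print(tri(c,p,s,a),tri(c,p,d,e))
```

```text
236 245 135 226
[3.51937713e-02 2.33710769e+02]
bar [ 0.6471 -0.0471  0.162 ] [ 0.6014 -0.1547  0.162 ] [ 0.6243 -0.1009  0.162 ] 0.11693470000317988 0.40139587920001346
[205 118] [ 0.6031 -0.0019  0.06  ] [ 0.6136 -0.0092  0.126 ]
[211 216] [ 0.5406 -0.1484  0.06  ] [ 0.5607 -0.1332  0.126 ]
[230 232] [ 0.5574 -0.1875  0.06  ] [ 0.575  -0.1663  0.126 ]
[230 219] [ 0.5675 -0.1663  0.06  ] [ 0.5835 -0.1484  0.126 ]
[223 213] [ 0.5614 -0.1519  0.06  ] [ 0.5783 -0.1362  0.126 ]
[224 208] [ 0.5667 -0.1447  0.06  ] [ 0.5829 -0.1301  0.126 ]
[229 208] [ 0.5744 -0.1481  0.06  ] [ 0.5893 -0.133   0.126 ]
[227 148] [ 0.6143 -0.0571  0.06  ] [ 0.6231 -0.056   0.126 ]
[219 138] [ 0.6095 -0.038   0.06  ] [ 0.6191 -0.0398  0.126 ]
[225 134] [ 0.6208 -0.0363  0.06  ] [ 0.6287 -0.0383  0.126 ]
[225 115] [ 0.6333 -0.0105  0.06  ] [ 0.6392 -0.0165  0.126 ]
(array([ 0.64958281, -0.0477153 ,  0.18176552]), np.float64(0.0006483009969885089)) (array([ 0.64820834, -0.04838451,  0.17741135]), np.float64(0.0017514979071678123))
(array([ 0.60357709, -0.14976107,  0.1726036 ]), np.float64(0.00010093382482471701)) (array([ 0.60419506, -0.14896676,  0.17472093]), np.float64(0.00026829761228479743))
```

Three views agree on the bar at z≈0.175 and 59 mm behind the hinge. So the flap starts ajar at about 0.2 rad. I'll grip the bar and swing it down along the arc.

```bash
cat >> h.py <<'E'
SILL=np.array([.572,-.0755,.06]);YAW=-.402
BX=np.array([np.cos(YAW),np.sin(YAW),0]);BY=np.array([-np.sin(YAW),np.cos(YAW),0]);Z=np.array([0,0,1.])
def box(x,y,z): return SILL+x*BX+y*BY+z*Z
def bar(th,dz=-.015): return box(.131*np.sin(.677-th),0,.131*np.cos(.677-th)+dz)
def swing(bot,a,b,n):
    for th in np.linspace(a,b,n+1)[1:]:
        bot.line_to(bar(th),max_speed=.12); f=bot.current_contact_force(); print(round(th,2),np.round(f,1),end=' ')
        if np.linalg.norm(f)>30: print("STOP"); return False
    return True
E
python3 - <<'E'
from h import *
from workcell import bot
bot.set_gripper(.5,20)
p=bar(.2,.1);bot.goto(p,best(bot,p,YAW))
bot.line_to(bar(.2)); print(bot.current_contact_force().round(1))
bot.set_gripper(0,20); print(bot.current_opening(),bot.current_grip_force(),bot.current_contact_force().round(1))
if .05<bot.current_opening()<.2: swing(bot,.2,2.285,14)
print(bot.current_clock())
c=bot.read_camera("side");cv2.imwrite("pics/s2.png",c["pixels"])
E
```

```text
[-0.1  0.1  0.2]
0.09778337925332625 19.99995768070221 [-1.  -0.1  1.2]
0.35 [0.1 0.6 1.1] 0.5 [0.4 0.1 3.1] 0.65 [-0.3 -0.4  5.9] 0.8 [-2.3 -0.6  5.1] 0.94 [-1.8  0.1  4.5] 1.09 [-1.1  0.9  1.7] 1.24 [-0.3  0.5 -1.3] 1.39 [ 2.9 -0.5 -3.8] 1.54 [ 5.3 -1.1 -5.3] 1.69 [ 6.4 -1.6 -4.6] 1.84 [ 6.8 -2.3 -4.7] 1.99 [ 7.4 -1.  -3.3] 2.14 [ 6.8 -1.3 -2. ] 2.28 [ 6.2 -1.9 -0.8] 10.025
```

View pics/s2.png

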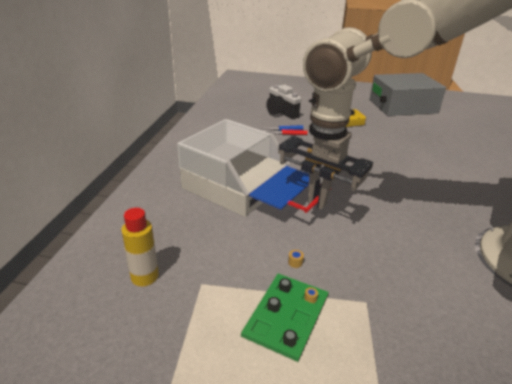

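The side view shows the flap at (285,187) nearly level and the bar at (305,203) in the gripper. I'll press until it reaches the stop, release, and look at the tray from above.

Run:
```python
from h import *
from workcell import bot
p=bar(2.285)
for i in range(5):
    p=p-[0,0,.003]; bot.line_to(p,max_speed=.05); f=bot.current_contact_force(); print(np.round(f,1),end='')
    if f[2]>8: break
bot.set_gripper(.5); bot.hold(.2); print(bot.current_ee_pos(),bot.current_contact_force().round(1))
bot.line_to(bar(2.285,.12),max_speed=.25)
p=[.439,.2165,.2]; r=best(bot,p,-.24+np.pi/2); bot.goto(p,r); bot.hold(.2)
c=bot.read_camera("wrist");cv2.imwrite("pics/w3.png",c["pixels"]);np.savez("pics/w3.npz",**c)
e=bot.read_camera("scene");cv2.imwrite("pics/sc3.png",e["pixels"]);np.savez("pics/sc3.npz",**e)
print((-c["R"].T@c["t"]).round(3),bot.current_clock())
cv2.imwrite("pics/m3.png",cv2.resize(np.hstack([c["pixels"],e["pixels"]]),(800,300)))
```

```text
[-1.8  0.  18.1][ 0.45154605 -0.0242782   0.03713771] [-0.4  0.3  0.3]
[0.375 0.232 0.37 ] 13.325
```

View pics/m3.png

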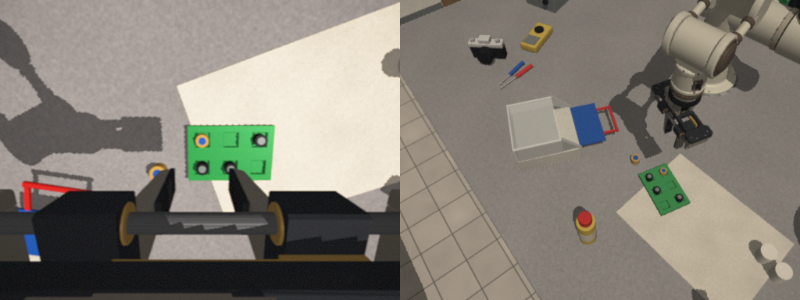

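Wrist view (half scale): the brass cell at full-resolution (258,180), with an empty pocket beside it along the closing axis. Scene view: the flap is level at about (588,125) in the mosaic. I'll measure the cell from the wrist camera and pluck it.

Run:
```python
from h import *
from workcell import bot
c=dict(np.load("pics/w3.npz"));im=c["pixels"]
m=mask(im,(8,70,70),(30,255,255))|mask(im,(100,90,50),(135,255,255));b=np.zeros_like(m);b[160:200,240:280]=m[160:200,240:280]
k=max(cv2.findContours(b,0,1)[0],key=cv2.contourArea);(u,v),r=cv2.minEnclosingCircle(k)
gl=mask(im,(105,90,50),(135,255,255));g=np.zeros_like(gl);g[160:200,240:280]=gl[160:200,240:280];M=cv2.moments(g)
P=plane(c,M["m10"]/M["m00"],M["m01"]/M["m00"],.022); P2=plane(c,u,v,.018)
g=mask(im,(45,90,40),(85,255,255));k=max(cv2.findContours(g,0,1)[0],key=cv2.contourArea)
print("cell",P.round(4),P2.round(4),r, [plane(c,*p,.012)[:2].round(3).tolist() for p in cv2.approxPolyDP(cv2.convexHull(k),5,True)[:,0]])
P=np.array([*P[:2],0])
rot=best(bot,P+[0,0,.05],-.24+np.pi/2)
bot.set_gripper(.41)
bot.goto(P+[0,0,.06],rot)
bot.line_to(P+[0,0,.0145],max_speed=.08); print(bot.current_contact_force().round(1))
bot.set_gripper(0,12); print(bot.current_opening()*92,bot.current_grip_force(),bot.current_contact_force().round(1),bot.current_ee_pos(),bot.current_clock())
w=bot.read_camera("side");cv2.imwrite("pics/s4.png",cv2.resize(w["pixels"][220:370,220:420],(800,600),interpolation=cv2.INTER_CUBIC))
```

```text
cell [0.4398 0.216  0.022 ] [0.4398 0.2161 0.018 ] 9.005331039428711 [[0.446, 0.341], [0.539, 0.318], [0.506, 0.176], [0.41, 0.198]]
[ 0.4 -0.4 -0.3]
20.870299392191423 12.000250965356827 [-0.   0.5  2.6] [0.44025996 0.21615205 0.01500089] 15.3833
```

View pics/s4.png

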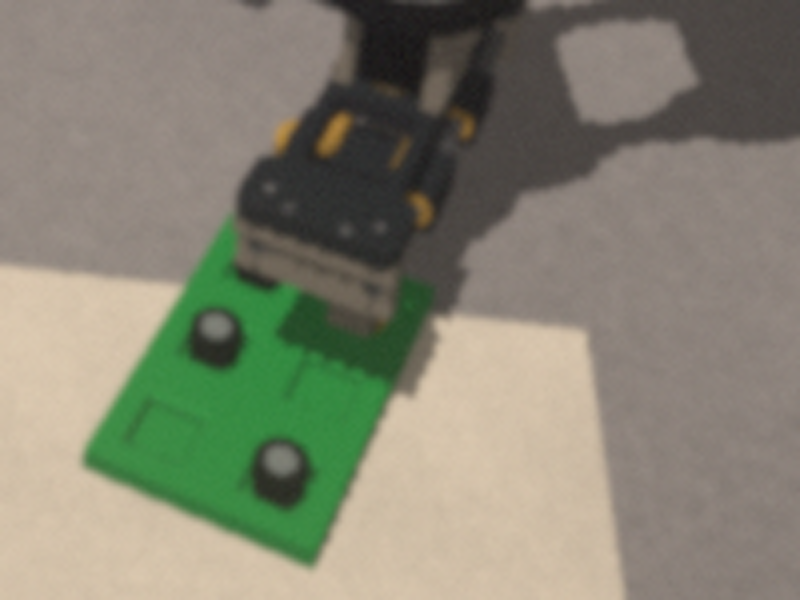

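The side crop shows the fingers closed on the brass cell, with the dark cells still seated (215,335) and (280,470). The opening of 21 mm fits the cell. Now lift and set it on the flap.

Run:
```python
from h import *
from workcell import bot
p=bot.current_ee_pos(); bot.line_to(p+[0,0,.12],max_speed=.15)
print("held",bot.current_opening()*92,bot.current_grip_force())
q=box(-.045,0,.05); bot.goto(q,best(bot,q,YAW+np.pi/2))
bot.line_to(box(-.045,0,.0125),max_speed=.08); z=.0125
while z>.004:
    z-=.001; bot.line_to(box(-.045,0,z),max_speed=.03); f=bot.current_contact_force()
    if f[2]>1.5: break
print(z,f.round(1),bot.current_ee_pos().round(4))
bot.set_gripper(.4); bot.hold(.4)
print(bot.current_opening(),bot.current_contact_force().round(1),bot.current_clock())
w=bot.read_camera("side");a=cv2.resize(w["pixels"][120:270,180:380],(400,300),interpolation=cv2.INTER_CUBIC)
w=bot.read_camera("wrist");cv2.imwrite("pics/w5.png",np.hstack([a,cv2.resize(w["pixels"],(400,300))]))
```

```text
held 21.494874673866835 11.999996602535248
0.008499999999999997 [-1.9  0.3  3.6] [ 0.5308 -0.058   0.069 ]
0.39759463746200274 [-0.1 -0.1  0.4] 19.9417
```

View pics/w5.png

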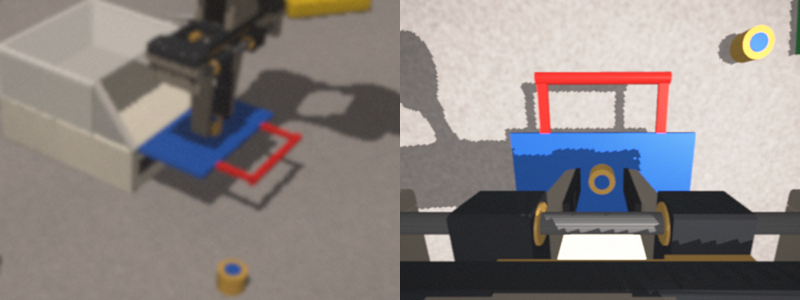

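The cell stands upright on the flap between the open fingers (wrist half view 601,181). Next I'll regrip lightly and slide it in to x = 36 mm.

Run:
```python
from h import *
from workcell import bot
bot.set_gripper(0,4); print(bot.current_opening()*92)
for x in (-.01,.012,.036):
    bot.line_to(box(x,0,.0085),max_speed=.06); print(x,bot.current_contact_force().round(1),bot.current_opening()*92)
bot.set_gripper(.4); bot.hold(.3)
bot.line_to(box(.036,0,.15),max_speed=.15); bot.line_to(box(-.06,0,.2),max_speed=.25); bot.hold(.1)
print(bot.current_clock())
w=bot.read_camera("side");a=cv2.resize(w["pixels"][120:270,160:360],(400,300),interpolation=cv2.INTER_CUBIC)
w=bot.read_camera("wrist");cv2.imwrite("pics/w6.png",np.hstack([a,cv2.resize(w["pixels"],(400,300))]))
im=w["pixels"];m=mask(im,(8,70,70),(30,255,255))
for k in cv2.findContours(m,0,1)[0]:
    if cv2.contourArea(k)>30:
        (u,v),r=cv2.minEnclosingCircle(k); d=plane(w,u,v,.072)-SILL; print((u,v,r),(d@BX).round(4),(d@BY).round(4))
```

```text
22.03560228834485
-0.01 [-0.   0.3 -0.6] 21.727491362917757
0.012 [-0.   0.1  1.3] 21.65441745715523
0.036 [ 0.4 -0.1 -0. ] 21.6545126076413
24.7
(289.5, 332.5, 164.50086975097656) 0.1845 0.0485
(337.0, 286.0, 27.45915985107422) 0.1029 0.1174
(179.0, 285.5, 27.95094871520996) 0.1016 -0.1187
(258.2272644042969, 243.5, 8.940909385681152) 0.0343 -0.0002
(502.5, 248.5, 16.80783462524414) 0.0427 0.352
(468.2848205566406, 230.1075897216797, 17.683420181274414) 0.0144 0.2975
(359.0, 101.0, 13.416507720947266) -0.1597 0.1276
```

View pics/w6.png

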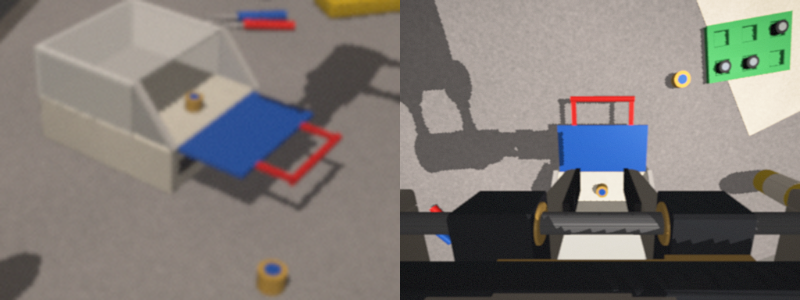

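The cell stands on the box floor at x≈34 mm, y≈0, upright (wrist 258,243). Now regrip the bar and swing the flap shut.

Run:
```python
from h import *
from workcell import bot
bot.set_gripper(.45,20)
p=bar(2.265,.08); bot.goto(p,best(bot,p,YAW)); bot.line_to(bar(2.265),max_speed=.1); print(bot.current_contact_force().round(1))
bot.set_gripper(0,20); print(bot.current_opening()*92)
if swing(bot,2.265,0,15):
    T=np.array([*(BX[:2]*.78),-.63]); p=bar(0)
    for i in range(5):
        p=p+.002*T; bot.line_to(p,max_speed=.04); f=bot.current_contact_force(); print("\n",f.round(1),end='')
        if f@T<-10: break
print(bot.current_clock(), bot.current_ee_pos(), bar(0))
```

```text
[-0.2 -0.8  0.7]
9.46148366510976
2.11 [ 6.5 -2.1  0.1] 1.96 [ 8.  -3.2 -2.9] 1.81 [ 8.5 -3.9 -5.1] 1.66 [ 9.6 -4.2 -7.9] 1.51 [ 7.6 -3.2 -7.5] 1.36 [ 7.  -2.5 -6.9] 1.21 [ 1.  -0.4 -1.7] 1.06 [-1.2  0.3  4.1] 0.91 [-0.4  0.3  6.9] 0.76 [0.5 0.  6.6] 0.6 [0.3 0.2 4.7] 0.45 [ 1.5 -0.2  3.4] 0.3 [2.4 0.7 2.6] 0.15 [2.9 0.1 2.6] 0.0 [3.2 0.1 1.3] 
 [1.4 1.4 1.6]
 [-3.3  3.1  6.8]
 [-11.4   4.8  15.5]33.675 [ 0.64951966 -0.10826348  0.14498191] [ 0.64752366 -0.10760909  0.14710868]
```

The shut stop is felt at about 19 N. Release, retract and verify.

Run:
```python
from h import *
from workcell import bot
bot.set_gripper(.45); bot.hold(.3); print(bot.current_contact_force().round(1))
bot.line_to(bot.current_ee_pos()+[0,0,.17],max_speed=.15); bot.hold(.3)
w=bot.read_camera("wrist"); s=bot.read_camera("side"); 
r=mask(w["pixels"],(0,140,90),(8,255,255))|mask(w["pixels"],(172,140,90),(180,255,255)); r[240:]=0;r[:,:200]=0;r[:,300:]=0
k=max(cv2.findContours(r,0,1)[0],key=cv2.contourArea);x,y,ww,h=cv2.boundingRect(k);print(x,y,ww,h)
A,B=[(plane(w,x+ww-4,q,.162)-SILL) for q in (y,y+h)];print([(round(P@BX,4),round(P@BY,4)) for P in (A,B)])
cv2.imwrite("pics/f7.png",np.hstack([cv2.resize(s["pixels"][110:260,160:360],(400,300),interpolation=cv2.INTER_CUBIC),cv2.resize(w["pixels"],(400,300))]))
print(bot.current_clock(),bot.current_contact_force().round(1))
```

```text
[ 1.2  0.4 -0.5]
229 138 31 88
[(np.float64(0.0838), np.float64(0.0551)), (np.float64(0.0835), np.float64(-0.0545))]
36.2917 [-0.4 -0.7 -0.4]
```

View pics/f7.png

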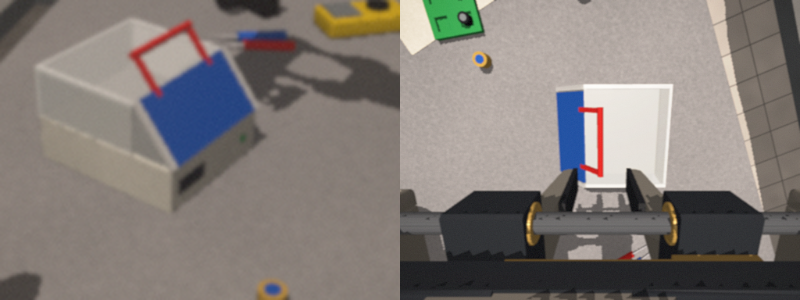

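The flap is flush with the sloping front. The bar is 83.5 mm behind the hinge at the shut height, 110 mm long and centred, and the robot is clear.

```bash
python3 -c "
from workcell import bot
print(bot.job_done())"
```

```text
the job is handed in; nothing more can be done
None
```

I handed the job in at about 36 s, with no verdict returned: the brass cell was slid in to about 34 mm past the hinge line and last seen upright there before closing, the flap is shut against its stop, and the arm never went near the dark cells or the spray can.

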